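# Load the show cartridges into their launcher bases

### The arm

A 6-joint arm with a two-finger parallel gripper is mounted at the origin on the work surface. World frame = base frame: x ahead of the robot, y to its left, z up, the work surface at z = 0. Lengths are in m, angles in degrees, forces in N, time in s.
With the tool pointing down it reaches from about 0.3 to 0.875 m from the base axis. Payload 6.4 kg.
Tool frame: the origin (TCP) lies between the finger pads; the fingertips stand finger_overhang ahead of it and the grasp point (between the pads) is the TCP (finger_overhang is the distance from the TCP to the fingertips, in m); z points along the fingers, y is the direction in which the jaws open and shut (so a half turn about z gives the same grasp; the last joint's range is limited). The gripper opens to 88 mm and grips with 3 to 60 N. Pads are 18 mm wide; open, the fingers measure 123 mm over their backs; the gripper's body (75 mm by 187 mm) begins 45 mm behind the grasp point.
Start: joints at [-79.315, 10.359, 92.074, -0, 77.567, -11.82], TCP at [0.22, -0.531, 0.227] pointing down, gripper open.
Joint ranges: [-171.53, 171.53], [-51.25, 118.39], [17.06, 147.69], [-65.23, 245.23], [0, 150.52], [-178.68, 178.68]. Speed limits (degrees/s): [147.25, 147.25, 172.46, 180, 180, 180].

### API

Orientations are given as [roll, pitch, yaw] about the fixed x, y, z axes, in that order (R = Rz(yaw) Ry(pitch) Rx(roll)).
In Python, from cell import get_state, get_image, finish_job, finger_overhang gives the robot as it stands.
- The arm moves only by the tool drive_tool, never from a script. Its argument "commands" is one flat list of numbers, 4 for each row, row after row: the shift along the tool's x, y, z in cm, then the turn about the tool's z in rad. A call has 1 to 20 rows; each row is the pose to reach, as a shift and turn from the pose commanded when the call began, along the tool's axes at that moment; what a row does not reach only later rows make up. A row lasts 1/8 s, in which the tool goes at most 62.5 mm and 10.7 degrees, less where a joint would pass 70% of its speed; a pose out of reach is approached as far as the arm can. A call with a gripper value outside its range is refused whole. "fingers" is the opening in per cent of the stroke, from 0 (shut) to 100 (fully open), set as the call begins (left out, the last holds). The fingers move at their own pace and stop on an object; "force" is the grip in N (left out, the last holds). Time passes only in rows, so rows that repeat a pose let the fingers close. It gives the time, the measured TCP pose, the force and the opening at its end, in the units of the state.
- get_state(): the state, without advancing time (a new reading comes with each control period).
- get_image(name): name is "side" or "top" or "wrist"; returns a dict with "pixels" (420x560x3 uint8, red, green, blue), "fx", "fy", "cx", "cy" (pixels), "rvec" (rotation vector, rad) and "tvec" (3), from world to camera coordinates, as OpenCV has them. Camera axes: x right, y down, z forward; pixel columns grow to the right and rows downward; lengths in m; the calibration is good to about 2 mm. A picture is of the moment at which its call begins. There is no depth.
- finish_job(): hands the job in, once; it reports no verdict.
The state is a dict: "time_s": time; "q": joint angles; "dq": joint speeds; "joint_torque": joint torques, N m; "position": TCP position; "ee_rot": TCP orientation; "wrist_force": force on the tool from outside, world axes, zero at the start; "torque": the same for the moment, N m; "finger_gap": finger opening in m.
Only numpy, scipy, OpenCV 4.12 (cv2) and the standard library are available. Lean on these libraries where they do the work, as an engineer would, in place of code of your own. Each camera call takes 0.05 s, during which the arm holds its last target.

### The job

Load the four black confetti cartridges, one by one, into the launcher bases that match their shape and size: the slim round one into the small round socket, the stout round one into the large round socket, the square one into the square socket and the oblong one into the oblong socket. Set each down upright and fully home on the socket's floor without dropping it, let go of it, and leave the water bottle and the roll of tape where they are.

Things in the scene. Friction and masses are not known exactly. Their poses are not given: they have to be found in the camera images.
- slim_center (a point): Slim round black cartridge with white label band and flat blue cap panel on top, standing upright on the table. Point at its centre, half-way up, z up. Diameter 34 mm, height 120 mm (centre 60 mm above its foot). About 0.12 kg.
- stout_center (a point): Stout round black cartridge with white label band and flat blue cap panel on top, standing upright on the table. Point at its centre, half-way up, z up. Diameter 54 mm, height 84 mm (centre 42 mm above its foot). About 0.19 kg.
- square_center (a point): Square black cartridge with white label band and flat blue cap panel on top, standing upright on the table. Point at its centre, half-way up, z up. 42 x 42 mm across, sides along its x and y, height 100 mm (centre 50 mm above its foot). About 0.17 kg.
- oblong_center (a point): Oblong black cartridge with white label band and flat blue cap panel on top, standing upright on the table. Point at its centre, half-way up, z up. 84 mm along its x, 34 mm along its y, height 80 mm (centre 40 mm above its foot). About 0.20 kg.
- slim_base: Small round fixed launcher base: dark steel plate 6 mm thick with an upstanding aluminium wall 4 mm thick whose rim is 30 mm above the table; the socket's floor (black rubber) is 6 mm above the table, so it is 24 mm deep. Origin on the table surface under the centre of the socket, z up. Socket inner diameter 50 mm; plate 74 x 74 mm. For the slim round cartridge.
- stout_base: Large round fixed launcher base: dark steel plate 6 mm thick with an upstanding aluminium wall 4 mm thick whose rim is 30 mm above the table; the socket's floor (black rubber) is 6 mm above the table, so it is 24 mm deep. Origin on the table surface under the centre of the socket, z up. Socket inner diameter 70 mm; plate 94 x 94 mm. For the stout round cartridge.
- square_base: Square fixed launcher base: dark steel plate 6 mm thick with an upstanding aluminium wall 4 mm thick whose rim is 30 mm above the table; the socket's floor (black rubber) is 6 mm above the table, so it is 24 mm deep. Origin on the table surface under the centre of the socket, z up. Socket inside 58 x 58 mm, sides along its x and y; plate 86 x 86 mm. For the square cartridge.
- oblong_base: Oblong fixed launcher base: dark steel plate 6 mm thick with an upstanding aluminium wall 4 mm thick whose rim is 30 mm above the table; the socket's floor (black rubber) is 6 mm above the table, so it is 24 mm deep. Origin on the table surface under the centre of the socket, z up. Socket inside 100 mm along its x and 50 mm along its y; plate 128 x 78 mm. For the oblong cartridge, long side along the socket's long side.
- water: Clear water bottle, 64 mm in diameter, 200 mm tall, standing off to the robot's right; leave it alone. Origin at the centre of its underside.
- tape: Roll of black tape lying flat, 110 mm in diameter, 48 mm high, off to the robot's left; leave it alone. Origin at the centre of its underside.

How it is judged:
By the outcome, as a careful person would: the job done as asked, in the order asked, and still so for the second after the job is handed in, with the robot touching nothing.
It also fails if it takes over 96 s, if anything falls off the work surface, if the arm or the gripper's body presses on something with over 40 N, if the wrist force passes 120 N, or if a joint passes its speed limit or range.

## Working session

There is one attempt and no reset: what is moved stays moved. The work goes in short steps, Python scripts to look and compute and a tool call to move; the robot and the scene stay as the last step left them, time stands still between calls to the robot, and variables do not carry over. Pictures are saved under pics/ and viewed, and the job is handed in when it is done.

Besides the shell and the picture viewer there is one more tool, called after "Call:" in YAML: its name, and indented under it one key for each argument. drive_tool: Moves the arm, as the interface text tells. Its arguments: {"type":"object","properties":{"commands":{"type":"array","items":{"type":"number"}},"fingers":{"type":"number"},"force":{"type":"number"}},"required":["commands"]}

```bash
ls; mkdir -p pics
python3 - <<'E'
from cell import *
import cv2
print(get_state(), finger_overhang)
for n in ("side","top","wrist"):
    d=get_image(n); cv2.imwrite(f"pics/{n}0.png",d["pixels"][:,:,::-1])
    print(n,{k:v for k,v in d.items() if k!="pixels"})
E
```

```text
pics
{'time_s': 0.0, 'q': array([-7.93147019e+01,  1.04004763e+01,  9.21298117e+01, -4.57066015e-05,
        7.75660732e+01, -1.18193427e+01]), 'dq': array([-0.06599822, -0.01747911,  0.01376015, -0.03741482, -0.06693076,
        0.00869146]), 'joint_torque': array([ 1.30408345e-03, -4.33865762e+01, -3.41846895e+01,  7.03119719e-02,
        3.85660864e-02, -1.21193561e-04]), 'position': array([ 0.22000802, -0.53066741,  0.22573961]), 'ee_rot': array([-1.79905673e+02, -1.96936445e-02,  2.25046345e+01]), 'wrist_force': array([-0.3837889 , -0.03211068,  0.02216029]), 'torque': array([-0.01410156,  0.00203736,  0.06244621]), 'finger_gap': 0.08826116750406628} 0.019
side {'fx': 506.88842475097425, 'fy': 506.88842475097425, 'cx': 289.609462413081, 'cy': 212.55391119170628, 'rvec': array([ 0.09183865, -2.8341299 ,  1.34804588]), 'tvec': array([0.4781578 , 0.09438161, 1.75664387])}
top {'fx': 501.6664578446395, 'fy': 501.6664578446395, 'cx': 282.2437638389171, 'cy': 213.00610995911788, 'rvec': array([ 2.15523303, -2.11852442,  0.15648306]), 'tvec': array([0.00335666, 0.48730017, 1.76022812])}
wrist {'fx': 355.4437581987917, 'fy': 355.4437581987917, 'cx': 277.4371521260321, 'cy': 211.70726312336058, 'rvec': array([-2.38286766,  1.59182292,  0.2577436 ]), 'tvec': array([-0.57453555, -0.04365928,  0.39082496])}
```

View pics/top0.png

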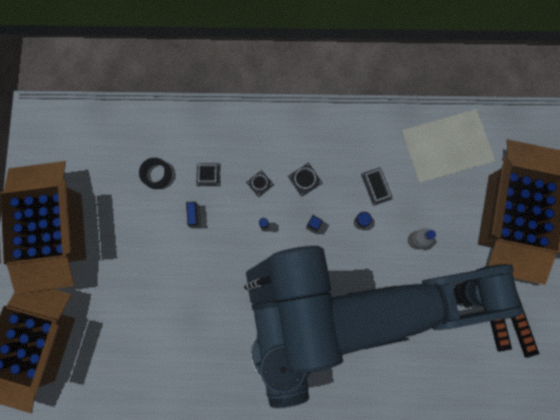

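View pics/side0.png

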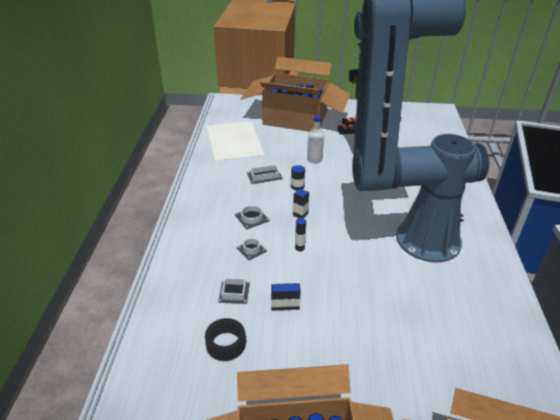

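View pics/wrist0.png

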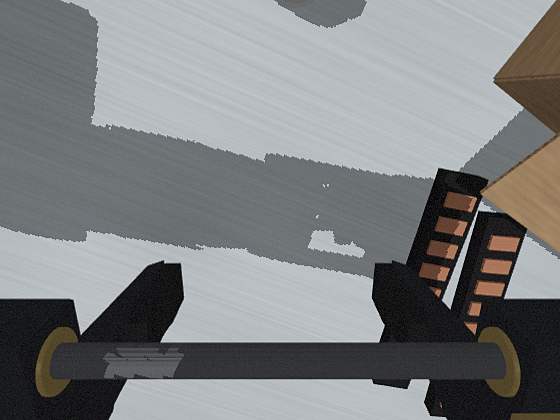

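The top view shows the blue caps at about (192,213) oblong, (264,223) slim, (315,223) square and (364,219) stout. The sockets are at (207,174) square, (260,183) small round, (305,179) large round and (376,185) oblong. Next I'll measure them coarsely.

```bash
cat > h.py <<'E'
import numpy as np, cv2
from cell import *
def P(d):
    R=cv2.Rodrigues(d["rvec"])[0]; return R,np.array(d["tvec"]),np.array([[d["fx"],0,d["cx"]],[0,d["fy"],d["cy"]],[0,0,1.]])
def cast(d,uv,z):
    R,t,K=P(d); uv=np.atleast_2d(np.array(uv,float))
    r=(np.linalg.inv(K)@np.c_[uv,np.ones(len(uv))].T); r=(R.T@r).T; c=-R.T@t
    s=(z-c[2])/r[:,2]; return c+r*s[:,None]
def proj(d,X):
    R,t,K=P(d); p=(K@(R@np.atleast_2d(X).T+t[:,None])).T; return p[:,:2]/p[:,2:]
def blue(img):
    i=img.astype(int); return ((i[...,2]>i[...,0]*1.6+25)&(i[...,2]>i[...,1]*1.4+20)).astype(np.uint8)
def save(img,n,s=1): cv2.imwrite(f"pics/{n}.png",cv2.resize(img[:,:,::-1],None,fx=s,fy=s,interpolation=cv2.INTER_CUBIC))
E
python3 - <<'E'
from h import *
d=get_image("top"); im=d["pixels"]
save(im[140:260,130:400],"topcrop",2.9)
m=blue(im); n,l,st,ce=cv2.connectedComponentsWithStats(m)
for i in range(1,n):
    if st[i,4]>15 and 130<ce[i][0]<450 and 190<ce[i][1]<250:
        z={0:.08}.get(0); h=.08 if ce[i][0]<220 else .12 if ce[i][0]<290 else .1 if ce[i][0]<340 else .084
        print(ce[i],st[i],cast(d,ce[i],h).round(4))
for n,uv in dict(sq=(207,174),slim=(260,183),stout=(305,179),obl=(376,185)).items(): print(n,cast(d,uv,.02).round(3))
d=get_image("wrist");R,t,K=P(d);c=-R.T@t
from scipy.spatial.transform import Rotation as Ro
s=get_state();T=Ro.from_euler('xyz',s["ee_rot"],degrees=True).as_matrix()
print("cam in tool",T.T@(c-s["position"]), "axes",(T.T@R.T).round(3), T.round(3))
E
```

```text
[191.05925926 213.13333333] [188 203   8  21 135] [[0.4748 0.3307 0.08  ]]
[363.95762712 218.62711864] [358 213  13  12 118] [[ 0.4649 -0.2735  0.084 ]]
[314.69512195 222.37804878] [310 217  11  12  82] [[ 0.4466 -0.1013  0.1   ]]
[263.075 222.2  ] [260 219   7   7  40] [[0.4415 0.0757 0.12  ]]
[430.58139535 233.97674419] [427 231   8   7  43] [[ 0.4151 -0.5034  0.084 ]]
sq [[0.63 0.29 0.02]]
slim [[0.6   0.095 0.02 ]]
stout [[ 0.617 -0.069  0.02 ]]
obl [[ 0.599 -0.328  0.02 ]]
cam in tool [ 0.08108773  0.00021633 -0.15811074] axes [[-0.    -0.949 -0.314]
 [ 1.    -0.    -0.   ]
 [-0.    -0.314  0.949]] [[ 0.924  0.383 -0.   ]
 [ 0.383 -0.924  0.001]
 [ 0.    -0.001 -1.   ]]
```

View pics/topcrop.png

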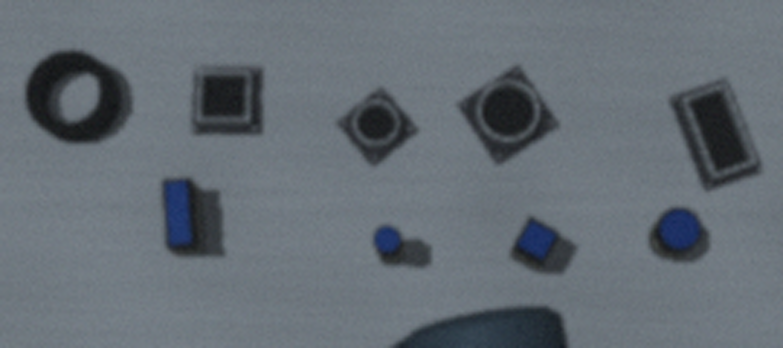

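Call:
drive_tool:
  commands: [0,0,-6,0,0,0,-12.3,0,49.7,-20.6,-12.3,0.393,49.7,-20.6,-12.3,0.393,49.7,-20.6,-12.3,0.393,49.7,-20.6,-12.3,0.393,49.7,-20.6,-12.3,0.393,49.7,-20.6,-12.3,0.393,49.7,-20.6,-12.3,0.393,49.7,-20.6,-12.3,0.393,49.7,-20.6,-12.3,0.393,49.7,-20.6,-12.3,0.393,49.7,-20.6,-12.3,0.393,49.7,-20.6,-12.3,0.393]
  fingers: 100
  force: 20

```text
time_s: 2.0
position: [0.5997, -0.1519, 0.3497]
ee_rot: [180.0, 0.0, -0.1]
wrist_force: [-0.4, 0.7, 0.4]
finger_gap: 0.0883
```

Run:
```python
from h import *
d=get_image("wrist"); np.save("w1.npy",d,allow_pickle=True); save(d["pixels"],"w1",1.4)
print(get_state()["position"])
```

```text
[ 0.5997124  -0.15189793  0.34982401]
```

View pics/w1.png

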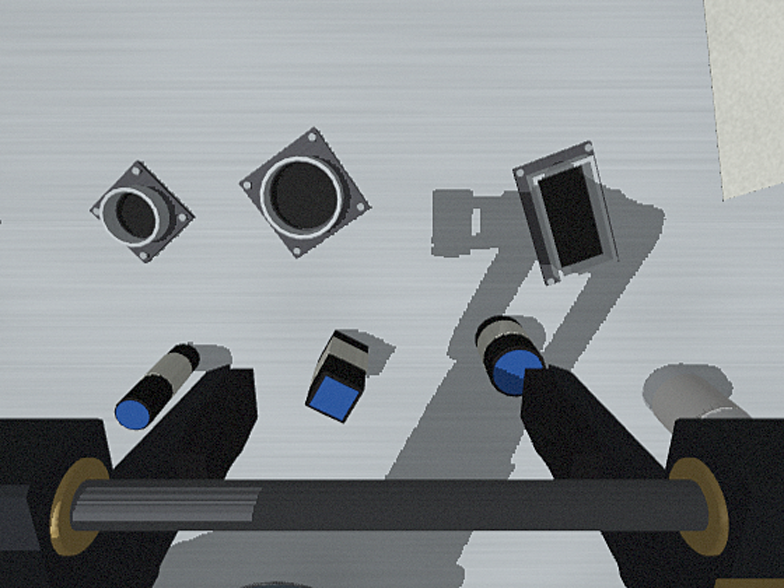

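Wrist view (×1.4): the slim cap is at (132,413), the square cap at (335,397), and the stout cap at (517,370) with a finger clipping one edge. The sockets are at (131,214), (305,196) and (572,214). I'll take a second view further left for the other two items.

Call:
drive_tool:
  commands: [0,-35,0,0,0,-35,0,0,0,-35,0,0,0,-35,0,0,0,-35,0,0,0,-35,0,0,0,-35,0,0,0,-35,0,0,0,-35,0,0]

```text
time_s: 3.18
position: [0.6008, 0.1975, 0.3498]
ee_rot: [180.0, -0.0, -0.2]
wrist_force: [0.7, -0.0, -0.6]
finger_gap: 0.0882
```

Run:
```python
from h import *
d=get_image("wrist"); np.save("w2.npy",d,allow_pickle=True); save(d["pixels"],"w2",1.4)
print(get_state()["position"])
for k in (1,2):
    d=np.load(f"w{k}.npy",allow_pickle=True).item(); m=blue(d["pixels"])
    n,l,st,ce=cv2.connectedComponentsWithStats(m)
    for i in range(1,n):
        if st[i,4]>200: print(k,ce[i].round(1),st[i])
```

```text
[0.60079325 0.19758082 0.34975549]
1 [367.5 263.3] [353 250  34  32 630]
1 [238.1 284. ] [221 268  35  33 633]
1 [ 94.2 296. ] [ 82 286  25  21 389]
2 [176.3 252.4] [161 231  31  53 797]
2 [508.1 284.1] [490 269  38  30 632]
```

View pics/w2.png

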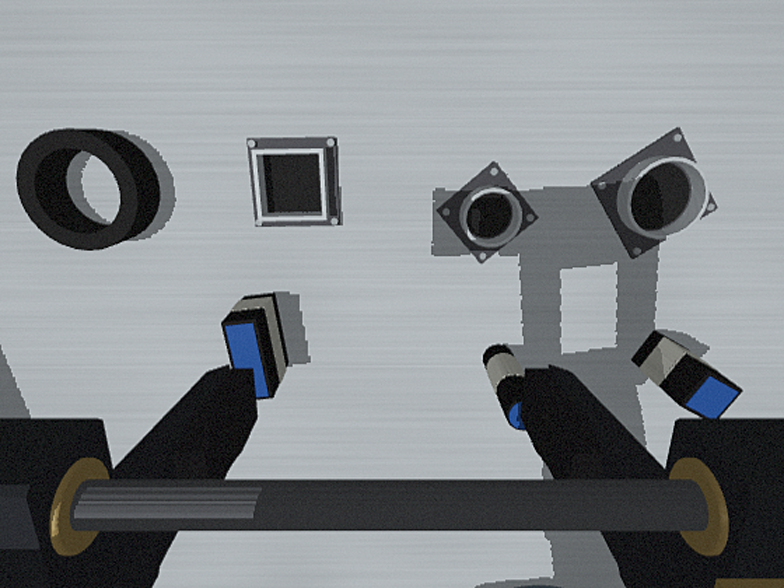

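View 2 (×1.4): the square socket is at (291,183), the small round one at (489,213), the oblong cap at (247,355) and the tape at (88,188). Next I'll enlarge the sockets to read the rims and corners.

Run:
```python
from h import *
L=lambda k:np.load(f"w{k}.npy",allow_pickle=True).item()
a,b=L(1),L(2)
H={'slim':.12,'stout':.084,'square':.1,'oblong':.08}
for k,d,uv,nm in ((1,a,(94,296),'slim'),(1,a,(367,263),'stout'),(1,a,(238,284),'square'),(2,b,(508,284),'square'),(2,b,(176,252),'oblong')):
    m=blue(d["pixels"]); n,l=cv2.connectedComponents(m)
    mm=(l==l[uv[1],uv[0]]).astype(np.uint8)
    c=max(cv2.findContours(mm,0,cv2.CHAIN_APPROX_NONE)[0],key=len)[:,0]
    w=cast(d,c,H[nm])[:,:2]*1000
    print(nm,k,"rect",cv2.minAreaRect(w.astype(np.float32)),"circ",cv2.minEnclosingCircle(w.astype(np.float32)),"ell",cv2.fitEllipse(w.astype(np.float32)))
t=[a["pixels"][105:200,55:150],a["pixels"][80:195,160:275],a["pixels"][90:215,355:480],b["pixels"][85:175,165:255]]
rows=[cv2.resize(x,(380,380),interpolation=cv2.INTER_CUBIC) for x in t]
o=np.vstack([np.hstack(rows[:2]),np.hstack(rows[2:])]); o=cv2.resize(o,(600,600)); save(o,"sock")
```

```text
slim 1 rect ((442.4588317871094, 76.38655090332031), (28.882631301879883, 28.644208908081055), 59.446014404296875) circ ((442.0951232910156, 76.41936492919922), 14.933710098266602) ell ((442.2515563964844, 76.22560119628906), (28.1856632232666, 28.837068557739258), 151.20806884765625)
stout 1 rect ((467.6104736328125, -271.2679443359375), (39.09837341308594, 45.38606643676758), 56.91032791137695) circ ((465.4421691894531, -273.83831787109375), 23.1273136138916) ell ((466.9655456542969, -271.3912353515625), (38.47865676879883, 46.16569900512695), 60.14950942993164)
square 1 rect ((447.0898742675781, -101.4782485961914), (34.563926696777344, 35.081451416015625), 60.896812438964844) circ ((446.9956970214844, -101.88195037841797), 24.264039993286133) ell ((446.9722595214844, -101.29955291748047), (39.650917053222656, 39.99356460571289), 137.32701110839844)
square 2 rect ((446.9736022949219, -101.97953796386719), (34.98967361450195, 34.633697509765625), 60.811161041259766) circ ((446.86419677734375, -102.42823028564453), 23.599811553955078) ell ((447.3426818847656, -101.93614959716797), (39.17204666137695, 39.93327331542969), 0.21028921008110046)
oblong 2 rect ((475.953369140625, 331.1885986328125), (77.08679962158203, 26.359066009521484), 6.514486312866211) circ ((475.7157287597656, 331.1094055175781), 39.81919479370117) ell ((484.2945251464844, 330.9822692871094), (26.99351692199707, 84.00617218017578), 101.02406311035156)
```

View pics/sock.png

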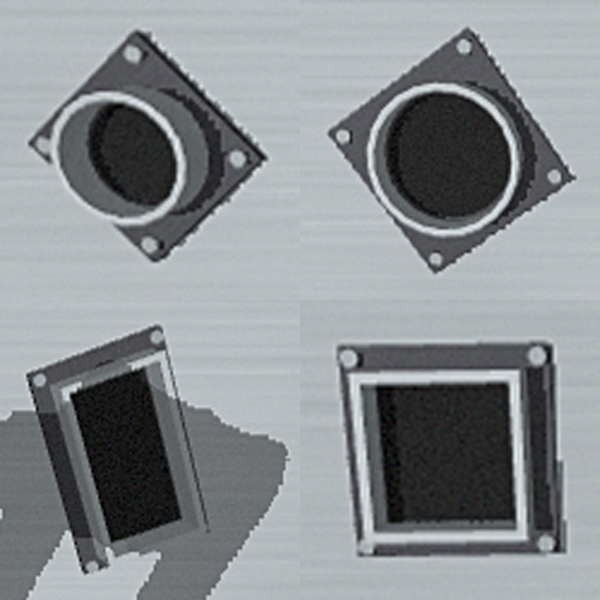

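Run:
```python
from h import *
L=lambda k:np.load(f"w{k}.npy",allow_pickle=True).item()
a,b=L(1),L(2)
def rim(d,x0,y0,w,h,nm):
    g=d["pixels"].min(2)[y0:y0+h,x0:x0+w]
    for th in (215,225):
        m=(g>th).astype(np.uint8); m=cv2.morphologyEx(m,cv2.MORPH_CLOSE,np.ones((2,2)))
        n,l,st,_=cv2.connectedComponentsWithStats(m); i=1+np.argmax(st[1:,2]*st[1:,3])
        c=cv2.findContours((l==i).astype(np.uint8),0,1)[0]; c=max(c,key=len)[:,0]+[x0,y0]
        W=(cast(d,c,.03)[:,:2]*1000).astype(np.float32)
        print(nm,th,st[i],"ell",np.round(np.hstack(cv2.fitEllipse(W)),1),"rect",np.round(np.hstack(cv2.minAreaRect(W)),1))
print(np.percentile(a["pixels"][60:90,300:340].min(2),[50,99]))
rim(a,62,125,60,60,"slim"); rim(a,175,100,85,80,"stout"); rim(b,172,100,70,65,"square")
# plate corners by eye (tile coords)
def corners(d,x0,y0,s,pts,nm):
    p=np.array(pts,float)/s+[x0,y0]; W=cast(d,p-.5,.006)[:,:2]*1000
    print(nm,W.round(1).tolist(),"mean",W.mean(0).round(1),[round(float(np.linalg.norm(W[i]-W[i-1])),1) for i in range(4)],np.degrees(np.arctan2(*(W[1]-W[0])[::-1])).round(1),np.degrees(np.arctan2(*(W[2]-W[1])[::-1])).round(1))
corners(a,55,105,300/95,[(137,31),(266,158),(158,262),(28,144)],"slim")
corners(a,160,80,300/115,[(470,27),(577,178),(436,272),(328,132)] - np.array([300,0]),"stout")
corners(b,165,85,300/90,np.array([(337,345),(553,343),(566,552),(359,556)])-[300,300],"square")
corners(a,355,90,2.4,np.array([(27,375),(161,326),(210,531),(85,574)])-[0,300],"obl")
```

```text
[182. 188.]Traceback (most recent call last):
  File "<stdin>", line 13, in <module>
  File "<stdin>", line 11, in rim
cv2.error: OpenCV(4.12.0) /io/opencv/modules/imgproc/src/shapedescr.cpp:361: error: (-201:Incorrect size of input array) There should be at least 5 points to fit the ellipse in function 'fitEllipseNoDirect'
```

```bash
cat > m.py <<'E'
from h import *
L=lambda k:np.load(f"w{k}.npy",allow_pickle=True).item()
def rim(d,x0,y0,w,h,nm,ths=(198,206)):
    g=d["pixels"].min(2)[y0:y0+h,x0:x0+w]
    for th in ths:
        m=(g>th).astype(np.uint8); m=cv2.morphologyEx(m,cv2.MORPH_CLOSE,np.ones((3,3)))
        n,l,st,_=cv2.connectedComponentsWithStats(m); i=1+np.argmax(st[1:,2]*st[1:,3])
        c=cv2.findContours((l==i).astype(np.uint8),0,1)[0]; c=max(c,key=len)[:,0]+[x0,y0]
        W=(cast(d,c,.03)[:,:2]*1000).astype(np.float32)
        print(nm,th,st[i],"ell",np.round(np.hstack(cv2.fitEllipse(W)),1),"rect",np.round(np.hstack(cv2.minAreaRect(W)),1))
def corners(d,x0,y0,s,pts,nm):
    p=np.array(pts,float)/s+[x0,y0]; W=cast(d,p-.5,.006)[:,:2]*1000
    print(nm,W.round(1).tolist(),"mean",W.mean(0).round(1),[round(float(np.linalg.norm(W[i]-W[i-1])),1) for i in range(4)],np.degrees(np.arctan2(*(W[1]-W[0])[::-1])).round(1),np.degrees(np.arctan2(*(W[2]-W[1])[::-1])).round(1))
E
python3 - <<'E'
from m import *
a,b=L(1),L(2)
rim(a,62,125,60,60,"slim"); rim(a,175,100,85,80,"stout"); rim(b,172,100,70,65,"square")
corners(a,55,105,300/95,[(137,31),(266,158),(158,262),(28,144)],"slim")
corners(a,160,80,300/115,[(470,27),(577,178),(436,272),(328,132)] - np.array([300,0]),"stout")
corners(b,165,85,300/90,np.array([(337,345),(553,343),(566,552),(359,556)])-[300,300],"square")
corners(a,355,90,2.4,np.array([(27,375),(161,326),(210,531),(85,574)])-[0,300],"obl")
E
```

```text
slim 198 [26 10 25 39 86] ell [603.8  95.8  51.1  52.4  95.8] rect [607.1  80.7  52.4  22.8  13.1]
slim 206 [42 17  6  6 11] ell [617.7  75.1   2.1   8.4 124.8] rect [617.8  74.9   8.6   1.8  33.1]
stout 198 [ 11  12  57  58 287] ell [621.4 -68.4  74.1  74.6 107.6] rect [621.7 -68.3  74.7  74.8  89.9]
stout 206 [51 29 17 38 49] ell [619.1 -76.2  56.3  65.7  75.8] rect [610.8 -97.5  12.3  52.4  69.8]
square 198 [  8   6  53  51 343] ell [634.9 289.5  71.9  74.3 132. ] rect [6.352e+02 2.901e+02 6.470e+01 6.500e+01 6.000e-01]
square 206 [57 21  3 13 19] ell [612.1 263.9   4.9  46.7   0. ] rect [641.2 258.9   2.6  15.4  87.4]
slim [[655.2, 92.1], [600.3, 43.2], [552.5, 98.9], [606.8, 148.4]] mean [603.7  95.7] [74.3, 73.5, 73.4, 73.4] -138.4 130.6
stout [[686.4, -82.3], [609.5, -136.1], [557.7, -57.1], [634.0, -4.5]] mean [621.9 -70. ] [93.8, 93.9, 94.4, 92.7] -145.0 123.2
square [[677.5, 333.5], [678.1, 246.3], [593.3, 243.8], [591.9, 332.0]] mean [635.2 288.9] [85.7, 87.2, 84.8, 88.3] -89.7 -178.3
obl [[646.0, -273.8], [672.5, -347.0], [554.0, -391.6], [527.0, -318.5]] mean [ 599.9 -332.7] [127.1, 77.9, 126.6, 77.9] -70.1 -159.4
```

Run:
```python
from h import *
s=get_state(); print(s["time_s"],s["position"],s["ee_rot"],s["dq"].round(2))
```

```text
3.225 [0.60079325 0.19758082 0.34975549] [ 1.79988058e+02 -6.89698204e-03 -1.48321228e-01] [0.29 0.05 0.03 0.03 0.11 0.09]
```

Call:
drive_tool:
  commands: [-15.8,12.2,10,0,-15.8,12.2,17,0,-15.8,12.2,17,0,-15.8,12.2,17,0,-15.8,12.2,17,0,-15.8,12.2,17,0,-15.8,12.2,17,0,-15.8,12.2,17,0]

```text
time_s: 4.22
position: [0.4443, 0.0777, 0.1811]
ee_rot: [180.0, -0.2, 0.0]
wrist_force: [-0.9, -0.1, 0.5]
finger_gap: 0.0881
```

Run:
```python
from h import *
d=get_image("wrist"); save(d["pixels"],"w3",1.2)
s=get_state(); print(s["time_s"],s["position"],s["ee_rot"])
m=blue(d["pixels"]); n,l,st,ce=cv2.connectedComponentsWithStats(m)
for i in range(1,n):
    if st[i,4]>200: print(st[i],cast(d,ce[i],.12))
```

```text
4.275 [0.44386339 0.077692   0.18077152] [ 1.79992880e+02 -1.27200254e-01  3.10509039e-02]
[ 496  179   64   62 1477] [[ 0.4542069  -0.08706324  0.12      ]]
[ 258  207   44   41 1195] [[0.44261629 0.07597214 0.12      ]]
```

View pics/w3.png

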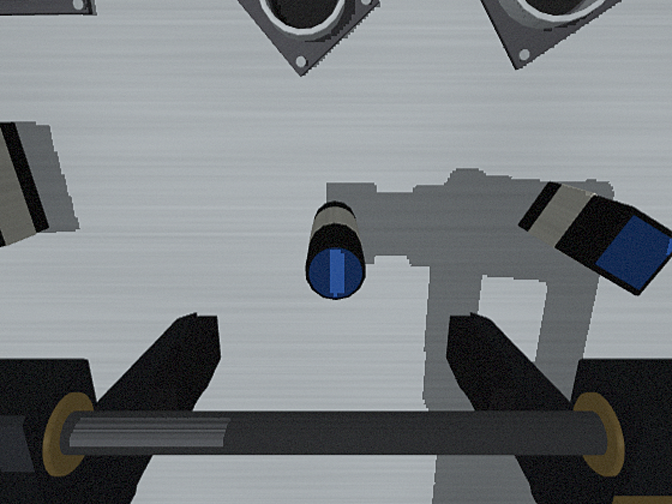

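The slim cap sits centred between the jaws at about (335,272), with position (442.6,76.0) mm. I'll descend and grip.

Call:
drive_tool:
  commands: [0,0.15,4.5,0,0,0.15,9.5,0,0,0.15,9.5,0,0,0.15,9.5,0]

```text
time_s: 4.78
position: [0.4438, 0.076, 0.0862]
ee_rot: [180.0, -0.1, 0.0]
wrist_force: [0.9, -0.2, 0.8]
finger_gap: 0.0878
```

Call:
drive_tool:
  commands: [0,0,0,0,0,0,0,0,0,0,0,0,0,0,0,0,0,0,0,0,0,0,0,0]
  fingers: 0
  force: 25

```text
time_s: 5.52
position: [0.4424, 0.0759, 0.0846]
ee_rot: [-180.0, 0.0, -0.0]
wrist_force: [0.9, -0.5, -0.2]
finger_gap: 0.0331
```

Call:
drive_tool:
  commands: [0,0,-4,0,0,0,-7,0,5,-0.6,-7,0,10.5,-1.3,-7,0,16.1,-2,-7,0,16.1,-2,-7,0,16.1,-2,-7,0,16.1,-2,-7,0,16.1,-2,-7,0]

```text
time_s: 6.65
position: [0.6028, 0.0958, 0.1553]
ee_rot: [180.0, -0.0, -0.0]
wrist_force: [0.5, 0.2, -0.9]
finger_gap: 0.0331
```

Run:
```python
from h import *
d=get_image("wrist"); save(d["pixels"],"w4",1.2)
s=get_state(); print(s["time_s"],s["position"],s["ee_rot"],s["wrist_force"],s["finger_gap"])
```

```text
6.7 [0.60299239 0.09578937 0.15532019] [ 1.79998041e+02 -4.71967128e-02 -1.51903653e-02] [-0.10440413  0.10093269 -1.56461318] 0.03323057493261796
```

View pics/w4.png

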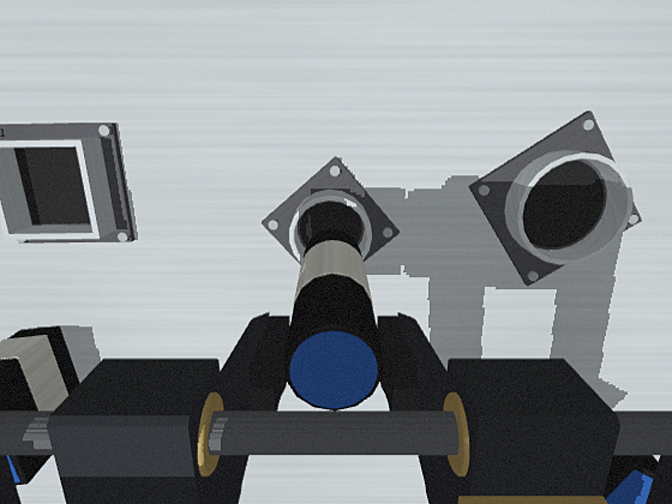

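The slim cartridge hangs upright, with the small socket centred below it at about (330,230). I'll lower it.

Call:
drive_tool:
  commands: [0,0,2,0,0,0,4,0,0,0,5.4,0,0,0,6,0,0,0,6.2,0,0,0,6.3,0,0,0,6.4,0,0,0,6.4,0,0,0,6.4,0]

```text
time_s: 7.82
position: [0.6036, 0.0958, 0.0909]
ee_rot: [180.0, -0.0, -0.0]
wrist_force: [0.1, 0.1, -0.9]
finger_gap: 0.0336
```

Call:
drive_tool:
  commands: [0,0,0.05,0,0,0,0.1,0,0,0,0.1,0,0,0,0.1,0]

```text
time_s: 8.32
position: [0.6042, 0.0959, 0.0906]
ee_rot: [-180.0, -0.1, -0.0]
wrist_force: [-1.0, 0.5, 5.4]
finger_gap: 0.0331
```

Contact shows 5.4 N upward at the expected height, so I'll release.

Call:
drive_tool:
  commands: [0,0,0,0,0,0,0,0,0,0,0,0,0,0,0,0,0,0,0,0]
  fingers: 100

```text
time_s: 8.95
position: [0.6034, 0.0958, 0.0895]
ee_rot: [-180.0, 0.0, -0.0]
wrist_force: [0.1, 0.0, -1.0]
finger_gap: 0.0811
```

Call:
drive_tool:
  commands: [0,0,-6,0,0,0,-11,0,-13.8,36.9,-11,0,-13.8,36.9,-11,0,-13.8,36.9,-11,0,-13.8,36.9,-11,0,-13.8,36.9,-11,0,-13.8,36.9,-11,0,-13.8,36.9,-11,0,-13.8,36.9,-11,0,-13.8,36.9,-11,0,-13.8,36.9,-11,0]

```text
time_s: 10.45
position: [0.4661, -0.2715, 0.1996]
ee_rot: [-180.0, 0.0, 0.1]
wrist_force: [-0.1, 0.2, -0.7]
finger_gap: 0.0884
```

```bash
cat > look.py <<'E'
import sys
from h import *
n,h=sys.argv[1],float(sys.argv[2])
d=get_image("wrist"); save(d["pixels"],n,1.2); np.save(n+".npy",d,allow_pickle=True)
s=get_state(); print(s["time_s"],s["position"],s["ee_rot"],s["finger_gap"])
m=blue(d["pixels"]); k,l,st,ce=cv2.connectedComponentsWithStats(m)
for i in range(1,k):
    if st[i,4]>200:
        c=cv2.findContours((l==i).astype(np.uint8),0,1)[0][0][:,0]; W=(cast(d,c,h)[:,:2]*1000).astype(np.float32)
        print(st[i],cast(d,ce[i],h).round(4),cv2.minEnclosingCircle(W),np.hstack(cv2.minAreaRect(W)).round(1))
E
python3 look.py w5 .084
```

```text
10.5 [ 0.46603473 -0.2716511   0.19959991] [-1.79984443e+02 -1.77708013e-03  1.21704127e-01] 0.08785333704481615
[ 251  173   58   56 2253] [[ 0.466  -0.2741  0.084 ]] ((465.4468078613281, -273.9628601074219), 23.489107131958008) [ 465.6 -273.9   45.9   45.9   81.4]
[  29  201   57   56 1837] [[ 0.4415 -0.0904  0.084 ]] ((441.2779541015625, -90.11378479003906), 25.470666885375977) [441.  -90.4  36.5  36.9  60.8]
```

View pics/w5.png

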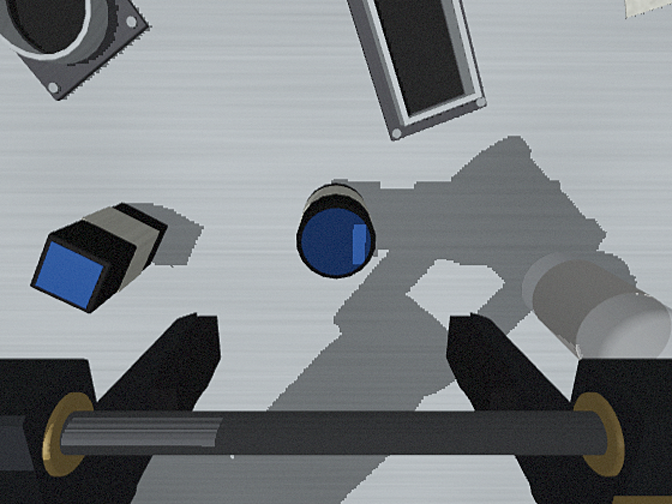

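Stout is at (465.6,−273.9), cap centre about (336,243) px. I'll descend to grasp it.

Call:
drive_tool:
  commands: [0,0.2,6,0,0,0.2,11,0,0,0.2,14.1,0,0,0.2,14.1,0,0,0.2,14.1,0,0,0.2,14.1,0]

```text
time_s: 11.25
position: [0.4667, -0.276, 0.0606]
ee_rot: [179.9, -0.1, 0.0]
wrist_force: [0.2, -0.2, -0.5]
finger_gap: 0.0882
```

Call:
drive_tool:
  commands: [0,0,0,0,0,0,0,0,0,0,0,0,0,0,0,0,0,0,0,0]
  fingers: 0
  force: 25

```text
time_s: 11.88
position: [0.4654, -0.275, 0.0587]
ee_rot: [-180.0, -0.0, -0.0]
wrist_force: [0.4, 0.5, 1.6]
finger_gap: 0.0529
```

Call:
drive_tool:
  commands: [0,0,-4,0,0,0,-7,0,4,-5,-7,0,8,-10,-7,0,12,-15.5,-7,0,15.6,-20.5,-7,0,15.6,-20.5,-7,0,15.6,-20.5,-7,0,15.6,-20.5,-7,0,15.6,-20.5,-7,0]

```text
time_s: 13.12
position: [0.6208, -0.0717, 0.1286]
ee_rot: [180.0, 0.0, -0.1]
wrist_force: [-0.7, 0.3, -1.9]
finger_gap: 0.0534
```

```bash
python3 look.py w6 .154
```

```text
13.175 [ 0.62094751 -0.07152598  0.1287018 ] [ 1.79992695e+02  4.05581844e-03 -1.25578284e-01] 0.052875697897937494
[ 223  245  110   97 7917] [[ 0.6215 -0.0724  0.154 ]] ((620.2803955078125, -72.37156677246094), 23.59994125366211) [620.3 -72.4  46.2  46.9  58.7]
```

View pics/w6.png

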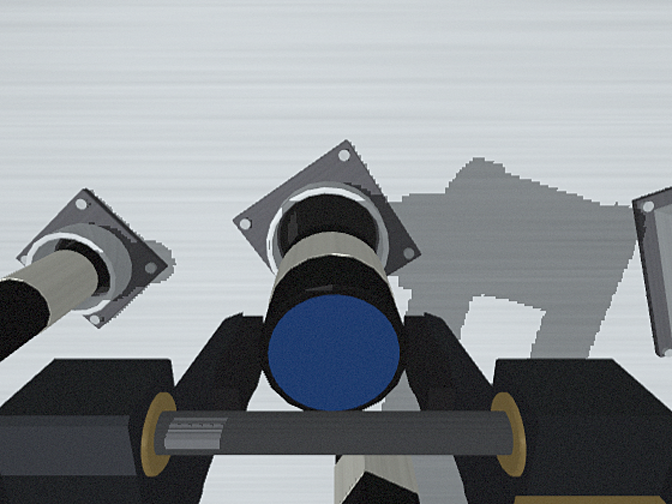

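Stout hangs upright over the large socket, about 3 mm too far right. I'll shift it 0.25 cm while lowering.

Call:
drive_tool:
  commands: [0,-0.25,0.5,0,0,-0.25,2,0,0,-0.25,4,0,0,-0.25,5.4,0,0,-0.25,6,0,0,-0.25,6.3,0,0,-0.25,6.4,0,0,-0.25,6.45,0,0,-0.25,6.5,0,0,-0.25,6.5,0,0,-0.25,6.5,0]

```text
time_s: 14.55
position: [0.6221, -0.0677, 0.0646]
ee_rot: [180.0, -0.1, -0.0]
wrist_force: [-0.5, 0.9, 6.1]
finger_gap: 0.0535
```

Call:
drive_tool:
  commands: [0,0,0,0,0,0,0,0,0,0,0,0,0,0,0,0,0,0,0,0]
  fingers: 100

```text
time_s: 15.18
position: [0.6214, -0.0677, 0.0635]
ee_rot: [180.0, 0.0, -0.0]
wrist_force: [-0.4, 0.3, 0.5]
finger_gap: 0.0879
```

```bash
python3 look.py w7 .09
```

```text
15.225 [ 0.62139512 -0.06768112  0.0635481 ] [-1.79997880e+02  6.23675949e-03 -1.39957370e-02] 0.08844971031554089
[ 219  245  110   97 7845] [[ 0.6226 -0.0667  0.09  ]] ((621.4273071289062, -66.76374053955078), 23.5213680267334) [621.8 -66.6  46.4  46.3  90. ]
```

Call:
drive_tool:
  commands: [0,0,-6,0,0,0,-12,0,-17.4,3.4,-13.5,0.509,-17.4,3.4,-13.5,0.509,-17.4,3.4,-13.5,0.509,-17.4,3.4,-13.5,0.509,-17.4,3.4,-13.5,0.509,-17.4,3.4,-13.5,0.509,-17.4,3.4,-13.5,0.509]

```text
time_s: 16.35
position: [0.4481, -0.1015, 0.1984]
ee_rot: [-180.0, 0.0, -29.1]
wrist_force: [0.2, -0.7, 0.7]
finger_gap: 0.088
```

```bash
python3 look.py w8 .1
```

```text
16.4 [ 0.44794605 -0.10144005  0.19830823] [-1.79997703e+02  3.98928831e-02 -2.91175146e+01] 0.08827303695265312
[  68    0   71   48 2783] [[ 0.6127 -0.0663  0.1   ]] ((618.1583251953125, -69.33659362792969), 22.44413948059082) [611.  -65.3  44.7  27.3  60.9]
[ 254  187   46   44 1687] [[ 0.4471 -0.1014  0.1   ]] ((447.49237060546875, -101.23844146728516), 23.61485481262207) [ 447.  -101.2   34.    34.3   60.9]
```

View pics/w8.png

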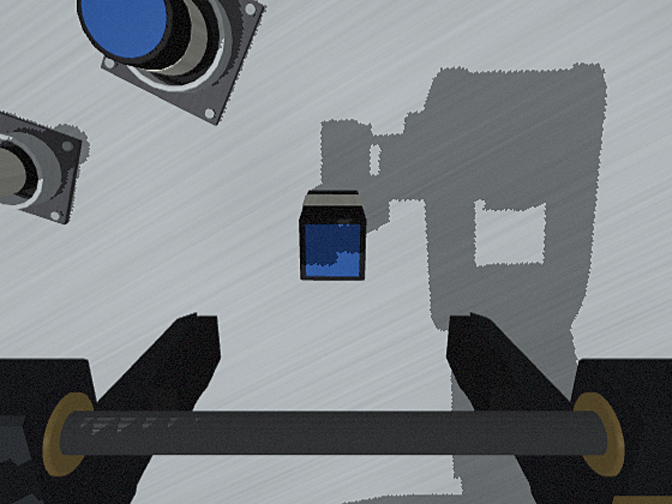

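The square cap at (332,250) is aligned with the jaws (60.9°), and stout and slim stand in their sockets. I'll descend and grip.

Call:
drive_tool:
  commands: [0,0,6,0,0,0,11,0,0,0,13.2,0,0,0,13.2,0,0,0,13.2,0,0,0,13.2,0]

```text
time_s: 17.15
position: [0.4486, -0.1022, 0.068]
ee_rot: [-180.0, -0.2, -29.2]
wrist_force: [0.1, -0.2, 0.2]
finger_gap: 0.0883
```

Call:
drive_tool:
  commands: [0,0,0,0,0,0,0,0,0,0,0,0,0,0,0,0,0,0,0,0,0,0,0,0]
  fingers: 0
  force: 25

```text
time_s: 17.9
position: [0.4474, -0.1016, 0.0666]
ee_rot: [-180.0, 0.0, -29.2]
wrist_force: [-0.6, -0.1, -0.2]
finger_gap: 0.0418
```

Call:
drive_tool:
  commands: [0,0,-4,0,0,0,-9,0,0,0,-15,0,-0.6,-8,-15,-0.17,-1.2,-16,-15,-0.34,-1.8,-26,-15,-0.521,-2.6,-36,-15,-0.521,-2.6,-43.3,-15,-0.521,-2.6,-43.3,-15,-0.521,-2.6,-43.3,-15,-0.521,-2.6,-43.3,-15,-0.521,-2.6,-43.3,-15,-0.521,-2.6,-43.3,-15,-0.521,-2.6,-43.3,-15,-0.521]

```text
time_s: 19.65
position: [0.6358, 0.2879, 0.2173]
ee_rot: [-180.0, -0.0, 0.6]
wrist_force: [-0.1, -0.2, -2.1]
finger_gap: 0.0418
```

```bash
python3 look.py w9 .25
```

```text
19.7 [0.63589151 0.28803452 0.21729784] [-1.79994257e+02 -3.83713354e-02  5.97556873e-01] 0.04194284244759096
[ 508  235   39   35 1016] [[0.6601 0.1911 0.25  ]] ((659.9197387695312, 191.1430206298828), 7.514878273010254) [660.  191.1  14.8  14.3  49.8]
[ 235  269   87   73 5866] [[0.6357 0.2872 0.25  ]] ((634.91357421875, 287.0802001953125), 23.926837921142578) [6.349e+02 2.872e+02 3.390e+01 3.440e+01 6.000e-01]
```

View pics/w9.png

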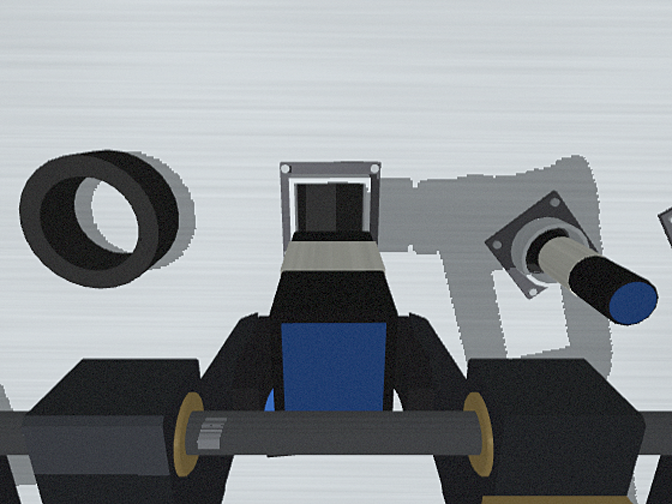

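The square cartridge is upright and aligned over its socket, 2 mm to the right. The slim one stands in its socket and the tape is clear at (100,218). I'll lower it.

Call:
drive_tool:
  commands: [0,-0.2,4,0,0,-0.2,8,0,0,-0.2,10.5,0,0,-0.2,12,0,0,-0.2,13.4,0,0,-0.2,14,0,0,-0.2,14.3,0,0,-0.2,14.45,0,0,-0.2,14.5,0,0,-0.2,14.55,0,0,-0.2,14.6,0,0,-0.2,14.6,0]

```text
time_s: 21.2
position: [0.6366, 0.2914, 0.0726]
ee_rot: [-180.0, -0.1, 0.7]
wrist_force: [-1.7, -0.6, 6.2]
finger_gap: 0.0418
```

Call:
drive_tool:
  commands: [0,0,0,0,0,0,0,0,0,0,0,0,0,0,0,0,0,0,0,0]
  fingers: 100

```text
time_s: 21.82
position: [0.6357, 0.2911, 0.0705]
ee_rot: [180.0, 0.0, 0.7]
wrist_force: [0.3, -0.5, -0.6]
finger_gap: 0.0878
```

```bash
python3 look.py w10 .106
```

```text
21.875 [0.63575332 0.29108581 0.0705216 ] [1.79998933e+02 7.11009615e-03 6.77306939e-01] 0.08785003671762365
[ 231  270   89   72 5524] [[0.6373 0.2915 0.106 ]] ((636.4232788085938, 291.5299072265625), 23.557743072509766) [636.4 291.4  32.7  34.1   0.7]
```

Call:
drive_tool:
  commands: [0,0,-6,0,0,0,-12,0,-15.9,-4.2,-12,-0.102,-15.9,-4.2,-12,-0.102,-15.9,-4.2,-12,-0.102,-15.9,-4.2,-12,-0.102,-15.9,-4.2,-12,-0.102,-15.9,-4.2,-12,-0.102]

```text
time_s: 22.88
position: [0.4776, 0.3308, 0.1906]
ee_rot: [180.0, -0.0, 6.5]
wrist_force: [0.5, 0.2, -1.0]
finger_gap: 0.0881
```

```bash
python3 look.py w11 .08
```

```text
22.925 [0.47744997 0.33075618 0.19048502] [ 1.79993448e+02 -8.84523841e-03  6.44882652e+00] 0.0882583575914455
[ 260  156   34   93 2464] [[0.4804 0.3314 0.08  ]] ((476.30535888671875, 331.05023193359375), 40.036277770996094) [476.3 330.9  76.   26.1   6.4]
```

View pics/w11.png

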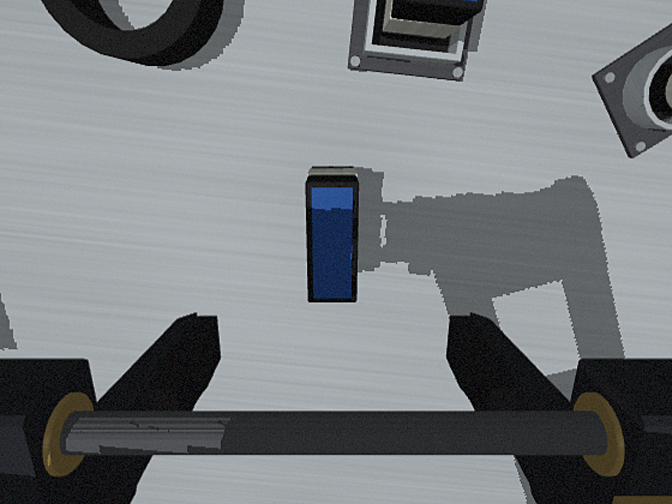

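The oblong cap at (332,240) is aligned with the jaws (6.4°). I'll descend and grip.

Call:
drive_tool:
  commands: [0,0,6,0,-0.1,0,11,0,-0.1,0,13.4,0,-0.1,0,13.4,0,-0.1,0,13.4,0,-0.1,0,13.4,0]

```text
time_s: 23.68
position: [0.4767, 0.3316, 0.0584]
ee_rot: [-180.0, -0.2, 6.5]
wrist_force: [-0.1, 0.6, 0.2]
finger_gap: 0.0881
```

Call:
drive_tool:
  commands: [0,0,0,0,0,0,0,0,0,0,0,0,0,0,0,0,0,0,0,0,0,0,0,0]
  fingers: 0
  force: 30

```text
time_s: 24.42
position: [0.4753, 0.3311, 0.0566]
ee_rot: [-180.0, 0.0, 6.5]
wrist_force: [-0.4, -0.2, -0.4]
finger_gap: 0.0338
```

Call:
drive_tool:
  commands: [0,0,-4,0,0,0,-9,0,0,0,-16,0,0.5,6,-16,0,1,12,-16,0,1.5,18,-16,0,2,24,-16,0,2.5,30,-16,-0.05,3,36,-16,-0.1,3.5,42,-16,-0.15,4,48,-16,-0.2,4.4,54,-16,-0.24,4.8,60,-16,-0.24,4.8,64,-16,-0.24,4.8,67.3,-16,-0.24,4.8,67.3,-16,-0.24,4.8,67.3,-16,-0.24,4.8,67.3,-16,-0.24,4.8,67.3,-16,-0.24]

```text
time_s: 26.8
position: [0.5996, -0.331, 0.2168]
ee_rot: [180.0, -0.0, 20.3]
wrist_force: [-0.4, 0.1, -2.4]
finger_gap: 0.0337
```

```bash
python3 look.py w12 .24
```

```text
26.85 [ 0.59962926 -0.3311756   0.21686742] [ 1.79992550e+02 -7.33730730e-03  2.03371237e+01] 0.03391179090620919
[ 245  206   66  136 7798] [[ 0.6095 -0.3277  0.24  ]] ((605.9511108398438, -329.0503234863281), 34.68722152709961) [ 606.  -329.1   64.4   26.3   20.5]
```

View pics/w12.png

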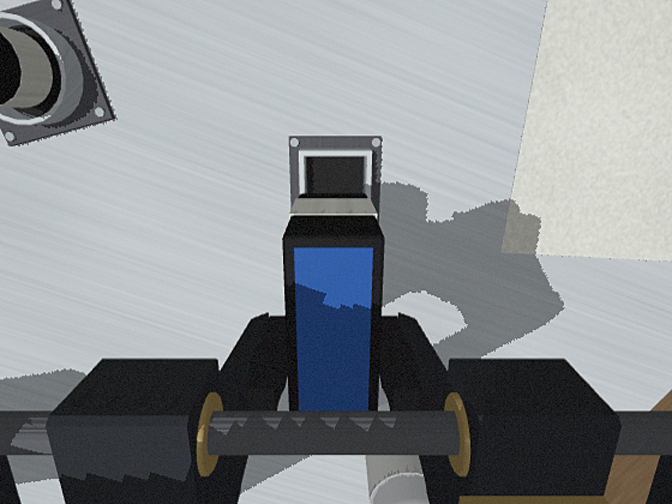

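Oblong is upright and aligned with its socket's long side, and about 1.5 mm off in tool y. I'll correct that while lowering.

Call:
drive_tool:
  commands: [0,0.15,4,0,0,0.15,8,0,0,0.15,11.5,0,0,0.15,13,0,0,0.15,14.4,0,0,0.15,15,0,0,0.15,15.3,0,0,0.15,15.4,0,0,0.15,15.45,0,0,0.15,15.5,0,0,0.15,15.5,0,0,0.15,15.5,0]

```text
time_s: 28.35
position: [0.6003, -0.3338, 0.0626]
ee_rot: [179.9, -0.0, 20.3]
wrist_force: [-2.4, 1.1, 5.7]
finger_gap: 0.0335
```

Call:
drive_tool:
  commands: [0,0,0,0,0,0,0,0,0,0,0,0,0,0,0,0,0,0,0,0]
  fingers: 100

```text
time_s: 28.98
position: [0.5999, -0.3335, 0.0615]
ee_rot: [-180.0, 0.0, 20.3]
wrist_force: [0.3, -0.1, 0.3]
finger_gap: 0.0814
```

Call:
drive_tool:
  commands: [0,0,-4,0,0,0,-9,0,0,0,-15,0,0,0,-20,0,0,0,-20,0,0,0,-20,0,0,0,-20,0]

```text
time_s: 29.85
position: [0.5991, -0.3329, 0.2592]
ee_rot: [-179.8, 0.1, 20.3]
wrist_force: [-1.0, -0.4, -0.5]
finger_gap: 0.0882
```

```bash
python3 look.py w13 .086
python3 - <<'E'
from h import *
for n in ("top","side"):
    d=get_image(n)
    im=d["pixels"]; im=im[130:260,120:450] if n=="top" else im[100:370,180:360]
    save(im,n+"9",2.2)
E
```

```text
29.9 [ 0.59915332 -0.33292277  0.25924292] [-1.79815076e+02  1.09676309e-01  2.02700413e+01] 0.08829499845783746
[  0  27  20  56 832] [[ 0.6231 -0.0768  0.086 ]] ((622.0894775390625, -70.2908935546875), 22.33746337890625) [623.  -78.3  44.7  16.    6.4]
[ 265  141   29   79 1942] [[ 0.6047 -0.3323  0.086 ]] ((601.53173828125, -333.29156494140625), 39.45115280151367) [ 601.1 -333.7   76.3   26.    20.4]
```

View pics/w13.png

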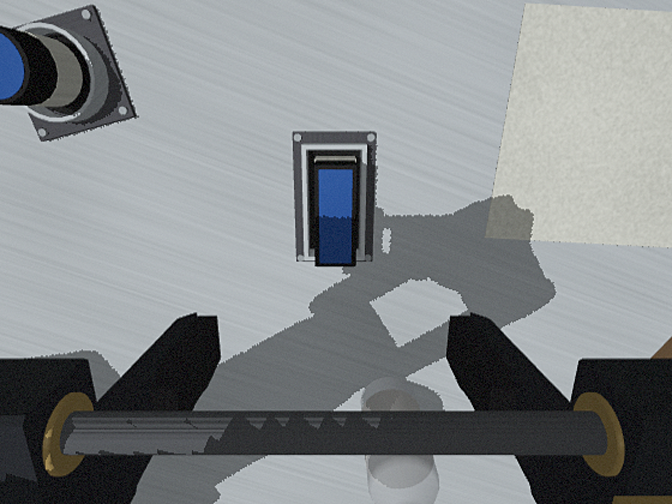

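View pics/top9.png

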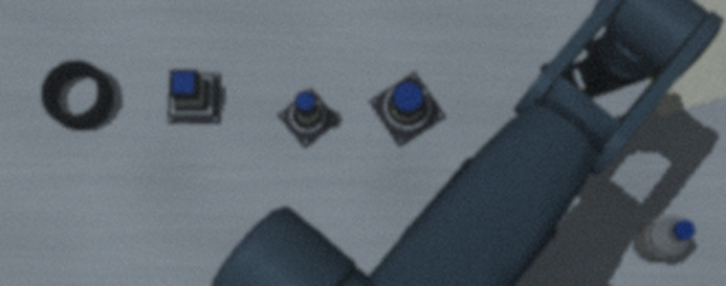

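View pics/side9.png

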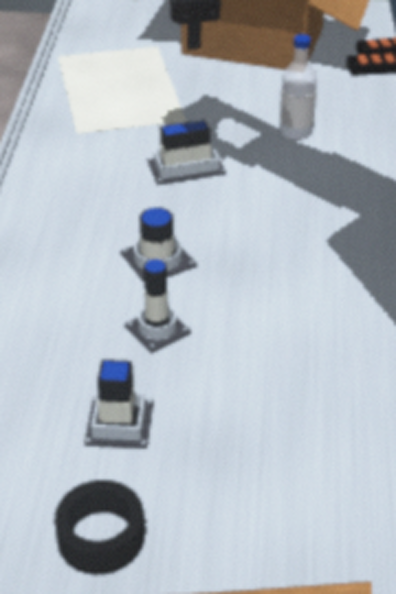

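The side view shows all four cartridges upright and seated in their sockets: oblong (187,150), stout (158,235), slim (155,300) and square (117,400). The tape and bottle are where they were, so I'll hand in.

Run:
```python
from cell import *
s=get_state();print(s["wrist_force"],s["time_s"]);print(finish_job())
```

```text
[-0.04474238  0.19494668 -0.58657529] 30.0
the job is handed in; nothing more can be done
None
```

All four cartridges are in their matching sockets, loaded in the order slim, stout, square, oblong, and the job was handed in at 30 s. I lowered each one until it touched the floor (about 5–6 N upward, foot at about 6 mm), then let go.

- **Final pictures:** the side view shows all four standing upright in their sockets. The gripper is clear above them. The tape and bottle look unmoved; I judged that by eye and did not measure it.
- **Fit:** the stout, square and oblong caps measured within about 2.5 mm of their socket centres after release. The slim one I checked only by eye in later pictures.
- **Seating:** "fully home" rests on the contact force and tool height at set-down, not on a separate height measurement. No check failed or disagreed.

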